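# Check the brake levers on a child's handlebar

### The arm

A 6-joint arm with a two-finger parallel gripper is mounted at the origin on the work surface. World frame = base frame: x ahead of the robot, y to its left, z up, the work surface at z = 0. Lengths are in m, angles in degrees, forces in N, time in s.
With the tool pointing down it reaches from about 0.3 to 0.875 m from the base axis. Payload 4.2 kg.
Tool frame: the origin (TCP) lies on the centre line of the jaws, within the pads' length; the fingertips stand 11 mm ahead of it and the grasp point (between the pads) lies 8 mm behind it; z points along the fingers, y is the line along which they close (so a half turn about z gives the same grasp; the last joint's range is limited). The gripper opens to 85 mm and grips with 20 to 120 N. Pads are 22 mm wide; open, the fingers measure 114 mm over their backs; the gripper's body (76 mm by 85 mm) begins 54 mm behind the grasp point. The pads swing forward as they close: fully open they stand 13 mm farther back than shut.
Start: joints at [-66.005, 18.312, 89.639, -0, 72.044, -1.146], TCP at [0.244, -0.521, 0.242] pointing down, gripper open.
Joint ranges: [-177.97, 177.97], [-48.28, 115.42], [12.27, 149.76], [-77.06, 257.06], [2.81, 150.46], [-146.56, 146.56]. Speed limits (degrees/s): [147.25, 147.25, 180, 180, 180, 180].

### API

Orientations are given as a 3x3 rotation matrix whose columns are the frame's x, y, z axes.
In Python, from cell import r gives the robot as it stands. The module is installed in compiled form; this text tells all that it offers.
- The arm moves only by the tool carry_out, never from a script. Its argument "motion" is a list of rows, each a list of 7 numbers: the opening, from 0 (shut) to 1 (fully open), then the shift along the tool's x, y, z in m, then the turn, a rotation vector about the tool's x, y, z in rad. In form: [[claw, x, y, z, wx, wy, wz], ...]. A call has exactly 8 rows; each row is the pose to reach, as a shift and turn from the pose commanded when the call began, along the tool's axes at that moment; what a row does not reach only later rows make up. A row lasts 1/10 s, in which the tool goes at most 50 mm and 8.59 degrees, less where a joint would pass 70% of its speed; a pose out of reach is approached as far as the arm can. A call with a gripper value outside its range is refused whole. The fingers move at their own pace and stop on an object; "squeeze" is the grip in N (left out, the last holds). Time passes only in rows, so rows that repeat a pose let the fingers close, or fill a call up. It gives the time, the measured TCP pose, the force, the opening and the grip force at its end, in the units of the state.
- r.state(): the state, without advancing time (a new reading comes with each control period).
- r.read_camera(name): name is "scene" or "top" or "wrist"; returns (picture, depth): 480x640x3 uint8, red, green, blue; 480x640 float32, m along the optical axis (not along the pixel's ray), 0 where there is no reading.
- r.camera_params(name): a dict with "fx", "fy", "cx", "cy" (pixels), "k1" (the pictures are not rectified: a ray, as slopes to the right and down, at radius r is drawn at 1 + k1 r^2 times it, then the intrinsics apply), "rvec" (rotation vector, rad) and "tvec" (3), from world to camera coordinates, as OpenCV has them; the wrist camera has in their place "mount" (4x4, takes a point from camera to tool coordinates, whose origin is the TCP and whose axes are the flange's). Camera axes: x right, y down, z forward; pixel columns grow to the right and rows downward; lengths in m; the calibration is good to about 2 mm. A picture is of the moment at which its call begins: read the wrist's pose just before it. camera_params takes no time and is no camera call.
- r.finish_job(): hands the job in; it is judged then, once.
Trained networks look in the newest picture that a camera, given by its name, has taken for a name from the list of things; names that differ only in an ending like _2 or _b are one class to them, and where a whole thing is asked for, a point or a joint stands for the part that bears it (a point fixed in the world has none). Each returns a list of dicts, best first, with "p" (0 to 1); they miss things now and then, are a little off and sometimes report something else, mostly with a low value. They report only what shows in the picture. A call takes as long as a camera call.
- r.recognise(camera, query): "uv" ([column, row] in pixels, amid what is visible of it).
The state is a dict: "time_s": time; "joints": joint angles; "qvel": joint speeds; "joint_torque": joint torques, N m; "ee_pos": TCP position; "tcp_rot": TCP orientation; "wrist_force": force on the tool from outside, world axes, zero at the start; "ft_torque": the same for the moment, N m; "width": finger opening in m; "grasp_force": force on a finger pad.
Only numpy, scipy, OpenCV 4.12 (cv2) and the standard library are available. Lean on these libraries where they do the work, as an engineer would, in place of code of your own. Each camera call takes 0.05 s, during which the arm holds its last target. There are 200 camera calls.

### The job

Check both brake levers on the handlebar with the outside of your fingers, gripping nothing: gently press the blue lever in until it comes up against its stop, short of the bar, keep it there for about a second, then let it spring right back out. Then press the red lever in against its stop in the same way and finish while still holding it pressed in, so that I can look at the gap. Press only on the levers' outer faces, do not touch the bar or its grips, and leave everything else on the table where it is.

Things in the scene. Friction and masses are not known exactly. Their poses are not given: they have to be found in the camera images.
- stand: fixed wooden table stand (130 x 120 x 24 mm block, upright steel post in its middle) that carries a child's bicycle handlebar; origin under its centre on the table, x axis square to the bar pointing from the levers towards the bar, y axis along the bar towards the blue lever's end, z up. It is turned by up to 0.4 rad either way.
- bar: handlebar with black grips, lever brackets and brass bell, fixed on the stand (same origin and axes). Bar axis 150 mm high, 430 mm long, along the stand's y; grips 30 mm thick, 102 to 215 mm out on either side. The bell is the highest part (179 mm). The levers lie on its robot side (-x); the space under them is free down to 35 mm above the table. Not to be touched.
- blue_lever (a joint): blue brake lever, on the +y (left) half of the bar: hinge angle, 0 at rest (swung out), grows as it is pressed in towards the bar, hard stop at 0.30 rad. A return spring pushes back: about 3 N at the pad at the start and 9 N at the stop; it springs back to 0 when let go.
- blue_lever_pad (a point): where to press on the blue lever: mid-height of its flat outer face, 80 mm along the blade from the pivot, 150 mm above the table; moves with the lever. x axis: level, square into the blade (pressing direction); y along the blade; z up. Pivot axis lies 5 mm behind this face.
- blue_lever_pivot (a point): pivot of the blue lever (vertical axis, fixed), at x -48, y 75, z 150 mm in the stand's frame. The blade is 16 mm high, 10 mm thick, about 110 mm long with a ball end. At rest it leans 0.18 rad away from the bar, at the stop 0.12 rad towards it, its inner face still about 17 mm short of the grip.
- blue_lever_inner: grey strip along the blue lever's inner side, the side facing the grip (4 mm thick, part of the blade). Its origin lies on the pivot. Not to be touched.
- red_lever (a joint): red brake lever, on the -y (right) half of the bar: hinge angle, 0 at rest (swung out), grows as it is pressed in towards the bar, hard stop at 0.30 rad. A return spring pushes back: about 3 N at the pad at the start and 9 N at the stop; it springs back to 0 when let go.
- red_lever_pad (a point): where to press on the red lever: mid-height of its flat outer face, 80 mm along the blade from the pivot, 150 mm above the table; moves with the lever. x axis: level, square into the blade (pressing direction); y along the blade; z up. Pivot axis lies 5 mm behind this face.
- red_lever_pivot (a point): pivot of the red lever (vertical axis, fixed), at x -48, y -75, z 150 mm in the stand's frame. The blade is 16 mm high, 10 mm thick, about 110 mm long with a ball end. At rest it leans 0.18 rad away from the bar, at the stop 0.12 rad towards it, its inner face still about 17 mm short of the grip.
- red_lever_inner: grey strip along the red lever's inner side, the side facing the grip (4 mm thick, part of the blade). Its origin lies on the pivot. Not to be touched.
- rice_bowl: white china rice bowl, 116 mm across, 60 high; loose, to be left alone; origin at the middle of its underside.
- tumbler: small clear glass, 60 mm across, 75 high; loose, to be left alone; origin at the middle of its underside.
- sauce_bottle: brown bottle with red cap, 68 mm across, 190 high; loose, to be left alone; origin at the middle of its underside.
- red_cap: red screw cap lying on the table, 28 mm across, 16 high; loose, to be left alone; origin at the middle of its underside.
- screwdriver: screwdriver lying on the table near the stand, about 170 mm long; loose, to be left alone; origin at its underside.
- hex_key_case: yellow hex-key case lying on the table near the stand, 70 x 40 x 18 mm; loose, to be left alone; origin at the middle of its underside.
- side_plate: white side plate, 150 mm across, 16 high; loose, to be left alone; origin at the middle of its underside.

How it is judged:
By the outcome, as a careful person would: the job done as asked, in the order asked, and still so for the second after the job is handed in, while the arm keeps its last pose, push and grip.
It also fails if it takes over 58 s, if anything falls off the work surface, if the arm or the gripper's body presses on something with over 40 N, if the wrist force passes 120 N, or if a joint passes its speed limit or range.

## Working session

There is one attempt and no reset: what is moved stays moved. The work goes in short steps, Python scripts to look and compute and a tool call to move; the robot and the scene stay as the last step left them, time stands still between calls to the robot, and variables do not carry over. Pictures are saved under pics/ and viewed, at most 10 in all, crops included, and the job is handed in when it is done.

Besides the shell and the picture viewer there is one more tool, called after ">>>" as name(argument=value, ...), one argument or row to a line, values as JSON. carry_out: Moves the arm, as the interface text tells. Its arguments: {"type":"object","properties":{"motion":{"type":"array"},"squeeze":{"type":"number"}},"required":["motion"]}

```bash
mkdir -p pics; cat > h.py <<'E'
import numpy as np, cv2
from cell import r
def unproj(cam,uv,d):
    p=r.camera_params(cam); x=(uv[0]-p['cx'])/p['fx']; y=(uv[1]-p['cy'])/p['fy']
    X,Y=x,y
    for _ in range(10):
        s=1+p['k1']*(X*X+Y*Y); X,Y=x/s,y/s
    c=np.array([X*d,Y*d,d]); R=cv2.Rodrigues(np.array(p['rvec'],float))[0]
    return R.T@(c-np.array(p['tvec']).ravel())
E
python3 - <<'E'
from h import *
for c in('scene','top'):
    im,d=r.read_camera(c); cv2.imwrite(f'pics/{c}0.png',im[:,:,::-1]); np.save(c+'d.npy',d)
    for q in ['stand','bar','blue_lever','red_lever','blue_lever_pad','red_lever_pad','rice_bowl','tumbler','sauce_bottle','red_cap','screwdriver','hex_key_case','side_plate']:
        for o in r.recognise(c,q)[:1]:
            u,v=o['uv']; z=d[int(v),int(u)]
            print(c,q,np.round(o['uv']),round(o['p'],2),np.round(unproj(c,o['uv'],z),3))
s=r.state();print(s['time_s'],s['ee_pos'],s['tcp_rot'],s['width'])
E
```

```text
scene stand [335. 223.] 0.9 [0.567 0.054 0.132]
scene bar [319. 210.] 0.97 [ 0.399  0.083 -0.002]
scene blue_lever [380. 176.] 0.74 [0.476 0.208 0.143]
scene red_lever [271. 207.] 0.6 [ 0.496 -0.067  0.157]
scene blue_lever_pad [375. 176.] 0.57 [0.482 0.19  0.154]
scene red_lever_pad [269. 208.] 0.68 [ 0.496 -0.071  0.158]
scene rice_bowl [140. 339.] 0.66 [ 0.622 -0.406  0.008]
scene tumbler [264. 258.] 0.74 [ 0.516 -0.1    0.017]
scene sauce_bottle [ 88. 287.] 0.9 [ 0.541 -0.465  0.119]
scene red_cap [140. 337.] 0.36 [ 0.62  -0.404  0.013]
scene screwdriver [378. 226.] 0.78 [0.519 0.195 0.017]
scene hex_key_case [267. 260.] 0.96 [ 0.523 -0.095  0.017]
scene side_plate [463. 192.] 0.89 [0.481 0.471 0.005]
top stand [283. 262.] 0.65 [0.532 0.063 0.171]
top bar [266. 262.] 0.94 [0.532 0.102 0.182]
top blue_lever [222. 286.] 0.75 [0.477 0.206 0.16 ]
top red_lever [340. 279.] 0.46 [ 0.495 -0.069  0.159]
top blue_lever_pad [225. 288.] 0.69 [0.473 0.199 0.159]
top red_lever_pad [340. 279.] 0.67 [ 0.495 -0.069  0.159]
top rice_bowl [467. 223.] 0.8 [ 0.652 -0.411  0.005]
top sauce_bottle [504. 280.] 0.65 [ 0.498 -0.461  0.13 ]
top red_cap [469. 222.] 0.24 [ 0.654 -0.416  0.006]
top screwdriver [232. 276.] 0.71 [0.506 0.204 0.022]
top hex_key_case [348. 271.] 0.74 [ 0.522 -0.094  0.015]
top side_plate [133. 282.] 0.65 [0.491 0.463 0.006]
1.4 [ 0.24430513 -0.5205125   0.24235289] [[ 9.05260620e-01  4.24856691e-01  5.22683202e-05]
 [ 4.24856694e-01 -9.05260617e-01 -7.39429782e-05]
 [ 1.59012828e-05  8.91442120e-05 -9.99999996e-01]] 0.08510545643334291
```

```bash
python3 - <<'E'
import cv2
a=cv2.imread('pics/top0.png')[180:340,100:530]
b=cv2.imread('pics/scene0.png')[120:370,50:520]
cv2.imwrite('pics/c.png',__import__('numpy').vstack([cv2.resize(a,(790,294)),cv2.resize(b,(563,300)) if 0 else cv2.copyMakeBorder(cv2.resize(b,(564,300)),0,0,0,226,cv2.BORDER_CONSTANT)]))
E
```

```text
(no output)
```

View pics/c.png

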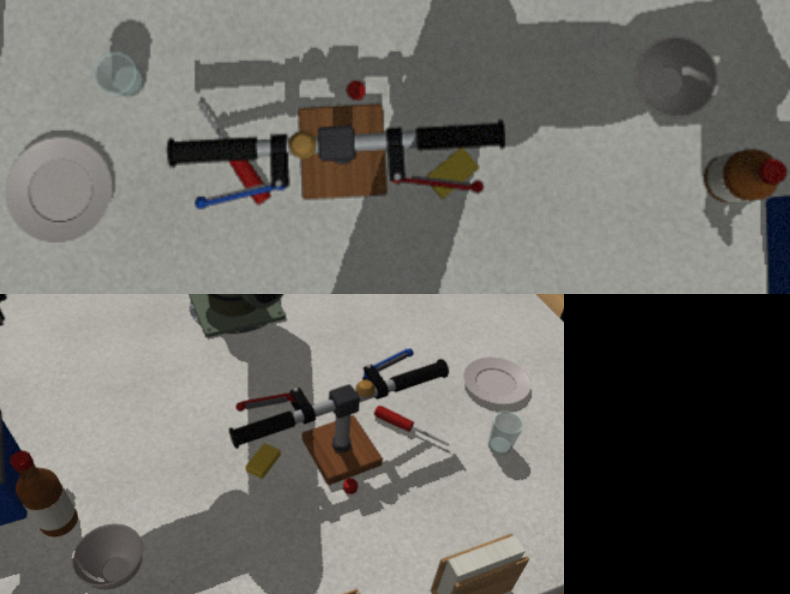

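```bash
cat > seg.py <<'E'
from h import *
def cloud(cam,im,d,h0,h1,z0=.135,z1=.175,smin=110):
    hsv=cv2.cvtColor(im,cv2.COLOR_RGB2HSV)
    m=(hsv[...,1]>smin)&(hsv[...,2]>50)&(hsv[...,0]>=h0)&(hsv[...,0]<=h1)&(d>0)
    P=np.array([unproj(cam,(u,v),d[v,u]) for v,u in np.argwhere(m)])
    if len(P)==0: return P
    return P[(P[:,2]>z0)&(P[:,2]<z1)&(P[:,0]>.3)&(P[:,0]<.7)&(abs(P[:,1])<.35)]
E
python3 - <<'E'
from seg import *
for c in('scene','top'):
    im=cv2.imread(f'pics/{c}0.png')[:,:,::-1].copy(); d=np.load(c+'d.npy')
    for n,h in(('blue',(95,130)),('red',(0,6)),('red2',(170,180))):
        P=cloud(c,im,d,*h)
        if len(P)<5: print(c,n,len(P)); continue
        l=cv2.fitLine(P[:,:2].astype(np.float32),cv2.DIST_HUBER,0,.01,.01).ravel()
        t=(P[:,:2]-l[2:])@l[:2]
        print(c,n,len(P),P.mean(0).round(3),'ang from y',np.degrees(np.arctan2(-l[0],l[1])).round(1),'ends',(l[2:]+l[:2]*t.min()).round(3),(l[2:]+l[:2]*t.max()).round(3), P[:,2].max().round(3))
# bar: dark points at z .15-.17
d=np.load('topd.npy');im=cv2.imread('pics/top0.png')
P=[]
for v in range(200,330):
    for u in range(150,420):
        if d[v,u]>0:
            p=unproj('top',(u,v),d[v,u])
            if p[2]>.153 and p[2]<.185 and im[v,u].max()<70:P.append(p)
P=np.array(P);print(len(P))
l=cv2.fitLine(P[:,:2].astype(np.float32),cv2.DIST_HUBER,0,.01,.01).ravel()
t=(P[:,:2]-l[2:])@l[:2]
print(np.degrees(np.arctan2(-l[0],l[1])),l[2:]+l[:2]*t.min(),l[2:]+l[:2]*t.max())
E
```

```text
Traceback (most recent call last):
  File "seg.py", line 5, in cloud
    P=np.array([unproj(cam,(u,v),d[v,u]) for v,u in np.argwhere(m)])
                ~~~~~~^^^^^^^^^^^^^^^^^^
  File "h.py", line 4, in unproj
    p=r.camera_params(cam); x=(uv[0]-p['cx'])/p['fx']; y=(uv[1]-p['cy'])/p['fy']
ValueError: time passes only in moves, steps and waits
```

The picture shows the bar lying nearly along world y. Blue lever is on the left (top-view pixel about (222,287)), red on the right (about (340,279)), and the space on the robot side is clear. I'll cache the calibration, since that call seems to be rate-limited.

```bash
cat > h.py <<'E'
import numpy as np, cv2
from cell import r
def unproj(cam,d,st=None):
    "whole depth image -> 480x640x3 world points"
    p=r.camera_params(cam)
    K=np.array([[p['fx'],0,p['cx']],[0,p['fy'],p['cy']],[0,0,1.]])
    v,u=np.mgrid[0:480,0:640]
    n=cv2.undistortPoints(np.stack([u,v],-1).reshape(-1,1,2).astype(float),K,np.array([p['k1'],0,0,0.])).reshape(480,640,2)
    c=np.dstack([n*d[...,None],d])
    if cam=='wrist':
        M=np.array(p['mount']); c=c@M[:3,:3].T+M[:3,3]
        return c@np.array(st['tcp_rot']).T+np.array(st['ee_pos'])
    R=cv2.Rodrigues(np.array(p['rvec'],float))[0]
    return (c-np.array(p['tvec']).ravel())@R
def line(P):
    l=cv2.fitLine(P[:,:2].astype(np.float32),cv2.DIST_HUBER,0,.01,.01).ravel()
    if l[1]<0:l[:2]*=-1
    t=(P[:,:2]-l[2:])@l[:2]
    return len(P),'ang',np.degrees(np.arctan2(-l[0],l[1])).round(1),'ends',(l[2:]+l[:2]*t.min()).round(3),(l[2:]+l[:2]*t.max()).round(3),'zmed',np.median(P[:,2]).round(3)
def report(im,W,d):
    hsv=cv2.cvtColor(im,cv2.COLOR_RGB2HSV); H,S,V=cv2.split(hsv)
    x,y,z=W[...,0],W[...,1],W[...,2]
    b=(d>0)&(z>.13)&(z<.185)&(x>.35)&(x<.7)&(abs(y-.05)<.3)
    for n,m in(('blue',(H>95)&(H<130)&(S>110)&(V>50)),('red',((H<6)|(H>170))&(S>110)&(V>50)),('dark',V<60)):
        P=W[b&m]
        if len(P)>5: print(n,*line(P))
E
python3 - <<'E'
from h import *
for c in('scene','top'):
    im=cv2.imread(f'pics/{c}0.png')[:,:,::-1].copy(); d=np.load(c+'d.npy')
    print(c); report(im,unproj(c,d),d)
W=unproj('top',np.load('topd.npy')); P=W[(W[...,2]>.16)&(W[...,2]<.17)&(W[...,0]>.5)&(W[...,0]<.6)&(abs(W[...,1]-.05)<.25)]
print('bar',*line(P))
E
```

```text
scene
blue 91 ang 13.3 ends [0.494 0.13 ] [0.467 0.241] zmed 0.158
red 137 ang -4.7 ends [ 0.491 -0.121] [ 0.5   -0.018] zmed 0.157
dark 2713 ang 2.1 ends [ 0.558 -0.149] [0.542 0.281] zmed 0.161
top
blue 135 ang 11.9 ends [0.49  0.129] [0.465 0.245] zmed 0.158
red 128 ang -6.1 ends [ 0.488 -0.12 ] [0.522 0.201] zmed 0.159
dark 2090 ang 3.5 ends [ 0.555 -0.148] [0.529 0.28 ] zmed 0.165
bar 1574 ang 3.8 ends [ 0.556 -0.148] [0.527 0.28 ] zmed 0.165
```

```bash
cat >> h.py <<'E'
from scipy.spatial.transform import Rotation as Ro
def target(pos,yaw):
    "tool shift/turn to reach world pos with tool down, tool y at angle yaw (deg) from world x"
    s=r.state(); R=np.array(s['tcp_rot']); a=np.radians(yaw)
    y=np.array([np.cos(a),np.sin(a),0]); z=np.array([0,0,-1.]); T=np.c_[np.cross(y,z),y,z]
    print('t',round(s['time_s'],2),'shift',(R.T@(np.array(pos)-s['ee_pos'])).round(4),'turn',Ro.from_matrix(R.T@T).as_rotvec().round(4))
TH=np.radians(3.7); O=np.array([.5425,.066])
def pad(side,q,off,along=.08):
    "point 'off' outside the blade face; side +1 blue -1 red; returns xy, yaw deg of pressing direction"
    X=np.array([np.cos(TH),np.sin(TH)]);Y=np.array([-X[1],X[0]])
    piv=O-.048*X+side*.075*Y; l=.18-q
    d=side*Y*np.cos(l)-X*np.sin(l); n=X*np.cos(l)+side*Y*np.sin(l)
    return piv+along*d-n*(.005+off), np.degrees(np.arctan2(n[1],n[0]))
E
python3 - <<'E'
from h import *
p,y=pad(1,0,.0445); print(p,y)
target([*p,.242],y)
E
```

```text
[0.42236157 0.20337907] 14.013240312354819
t 1.4 shift [ 4.687e-01 -5.797e-01  3.000e-04] turn [ 1.0000e-04  0.0000e+00 -1.3766e+00]
```

>>> carry_out(
  motion=[
    [0,0.012,-0.014,0,0,0,-0.034],
    [0,0.035,-0.043,0,0,0,-0.1],
    [0,0.06,-0.074,0,0,0,-0.175],
    [0,0.085,-0.105,0,0,0,-0.25],
    [0,0.11,-0.136,0,0,0,-0.325],
    [0,0.135,-0.167,0,0,0,-0.4],
    [0,0.16,-0.198,0,0,0,-0.475],
    [0,0.185,-0.229,0,0,0,-0.55],
  ],
)

```text
time_s: 2.2
ee_pos: [0.3146, -0.2331, 0.2425]
tcp_rot: [[0.548, 0.837, 0.001], [0.837, -0.548, -0.0], [0.0, 0.001, -1.0]]
wrist_force: [1.1, 0.1, -0.3]
width: -0.0004
grasp_force: 0.0
```

```bash
python3 - <<'E'
from h import *
p,y=pad(1,0,.0445)
target([*p,.242],y)
E
```

```text
t 2.2 shift [ 4.243e-01 -1.489e-01  4.000e-04] turn [ 8.000e-04  3.000e-04 -8.241e-01]
```

>>> carry_out(
  motion=[
    [0,0.035,-0.012,0,0,0,-0.07],
    [0,0.075,-0.026,0,0,0,-0.15],
    [0,0.115,-0.04,0,0,0,-0.23],
    [0,0.155,-0.054,0,0,0,-0.31],
    [0,0.195,-0.068,0,0,0,-0.39],
    [0,0.235,-0.082,0,0,0,-0.47],
    [0,0.27,-0.095,0,0,0,-0.53],
    [0,0.3,-0.105,0,0,0,-0.59],
  ],
)

```text
time_s: 3.0
ee_pos: [0.3918, 0.0757, 0.2426]
tcp_rot: [[-0.012, 1.0, 0.001], [1.0, 0.012, 0.0], [0.0, 0.001, -1.0]]
wrist_force: [0.0, 0.4, -0.4]
width: 0.0001
grasp_force: 0.0
```

```bash
python3 - <<'E'
from h import *
p,y=pad(1,0,.0445)
target([*p,.242],y)
E
```

```text
t 3.0 shift [0.1273 0.0321 0.0006] turn [ 9.000e-04 -1.000e-04 -2.326e-01]
```

>>> carry_out(
  motion=[
    [0,0.03,0.008,0,0,0,-0.055],
    [0,0.06,0.015,0,0,0,-0.11],
    [0,0.09,0.022,0,0,0,-0.17],
    [0,0.115,0.029,0,0,0,-0.215],
    [0,0.127,0.032,0,0,0,-0.233],
    [0,0.127,0.032,0,0,0,-0.233],
    [0,0.127,0.032,0,0,0,-0.233],
    [0,0.127,0.032,0,0,0,-0.233],
  ],
)

```text
time_s: 3.8
ee_pos: [0.4223, 0.1998, 0.2423]
tcp_rot: [[-0.237, 0.971, -0.0], [0.971, 0.237, -0.001], [-0.001, -0.0, -1.0]]
wrist_force: [0.6, -0.1, -0.1]
width: -0.0003
grasp_force: 0.0
```

```bash
python3 - <<'E'
from h import *
p,y=pad(1,0,.0445)
target([*p,.143],y)
s=r.state(); im,d=r.read_camera('wrist'); cv2.imwrite('pics/w1.png',im[:,:,::-1])
report(im,unproj('wrist',d,s),d)
for c in ('scene','top'):
    im,d=r.read_camera(c); print(c);report(im,unproj(c,d),d)
E
```

```text
t 3.8 shift [0.0035 0.0009 0.0993] turn [-0.0004  0.0005 -0.005 ]
blue 2971 ang 12.7 ends [0.485 0.14 ] [0.461 0.247] zmed 0.157
dark 14247 ang 2.9 ends [0.531 0.112] [0.522 0.282] zmed 0.162
scene
blue 82 ang 11.1 ends [0.491 0.129] [0.469 0.241] zmed 0.157
red 134 ang -5.2 ends [ 0.491 -0.121] [ 0.5   -0.018] zmed 0.157
dark 2715 ang 2.7 ends [ 0.561 -0.149] [0.541 0.282] zmed 0.162
top
blue 83 ang 12.1 ends [0.489 0.133] [0.472 0.215] zmed 0.158
red 136 ang -6.1 ends [ 0.488 -0.121] [0.522 0.201] zmed 0.158
dark 2093 ang 4.0 ends [ 0.556 -0.148] [0.526 0.279] zmed 0.166
```

View pics/w1.png

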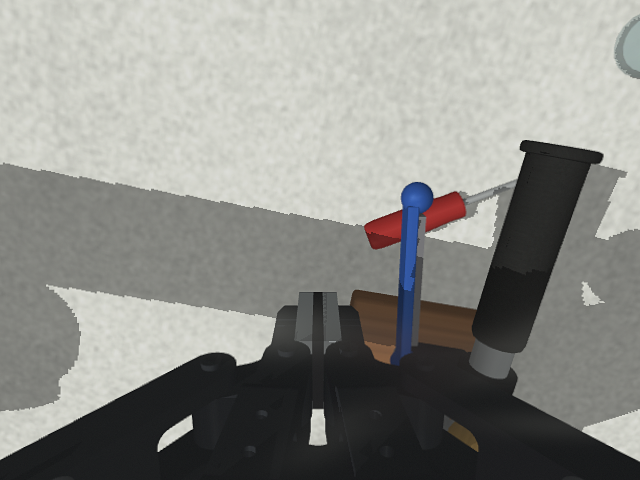

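The wrist view shows the shut fingers at about column 320 and the blue blade at column 410. They run parallel, and the finger side of the blade is free. I'll go down beside it.

>>> carry_out(
  motion=[
    [0,0.001,0,0.012,0,0,0],
    [0,0.002,0,0.03,0,0,0],
    [0,0.003,0,0.05,0,0,0],
    [0,0.003,0,0.07,0,0,0],
    [0,0.003,0,0.085,0,0,0],
    [0,0.003,0,0.093,0,0,0],
    [0,0.003,0,0.093,0,0,0],
    [0,0.003,0,0.093,0,0,0],
  ],
)

```text
time_s: 4.75
ee_pos: [0.4222, 0.2039, 0.1495]
tcp_rot: [[-0.238, 0.971, 0.001], [0.971, 0.238, 0.0], [-0.0, 0.001, -1.0]]
wrist_force: [0.2, -0.5, 0.9]
width: -0.0001
grasp_force: 0.0
```

```bash
python3 - <<'E'
from h import *
p,y=pad(1,0,.0145); target([*p,.149],y)
p,y=pad(1,.3,.0145); target([*p,.149],y)
s=r.state(); im,d=r.read_camera('wrist'); cv2.imwrite('pics/w2.png',im[:,:,::-1])
E
```

```text
t 4.75 shift [-0.0004  0.03    0.0005] turn [ 0.0005  0.     -0.0038]
t 4.75 shift [0.0019 0.0545 0.0005] turn [ 5.000e-04 -1.000e-04  2.962e-01]
```

View pics/w2.png

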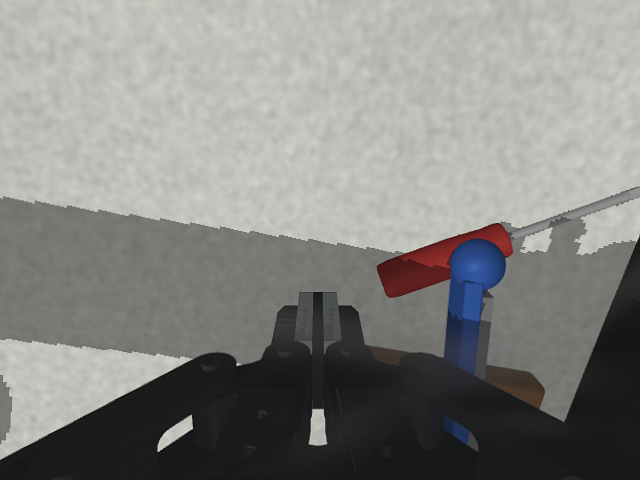

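Fingers are at columns 275–362 and the blade face is at about 447. The gripper's knuckles (400–445) sit higher up. I'll check their height from the depth before pushing.

```bash
python3 - <<'E'
from h import *
s=r.state(); im,d=r.read_camera('wrist'); W=unproj('wrist',d,s)
T=(W-np.array(s['ee_pos']))@np.array(s['tcp_rot'])
for uv in [(287,320),(352,320),(330,320),(285,348),(370,370),(350,348),(420,360),(440,375),(500,420),(460,300),(478,262)]:
    u,v=uv; print(uv,T[v,u].round(4), 'world z',W[v,u,2].round(3))
m=(T[...,2]>-.07)&(abs(T[...,1])<.06)&(im.max(2)<70)&(d>0)&(T[...,2]<.02)
for z in np.arange(-.07,.02,.01):
    P=T[m&(T[...,2]>z)&(T[...,2]<z+.01)]
    if len(P):print(z.round(2),len(P),P[:,1].min().round(3),P[:,1].max().round(3),P[:,0].min().round(3),P[:,0].max().round(3))
report(im,W,d)
E
```

```text
(287, 320) [ 0.0068 -0.0108 -0.0055] world z 0.155
(352, 320) [ 0.0068  0.0103 -0.0056] world z 0.156
(330, 320) [ 0.0115  0.0029 -0.0145] world z 0.164
(285, 348) [ 0.014  -0.0092 -0.0348] world z 0.185
(370, 370) [ 0.0118  0.0118 -0.041 ] world z 0.191
(350, 348) [ 0.0143  0.0074 -0.0352] world z 0.185
(420, 360) [ 0.0136  0.0242 -0.0394] world z 0.189
(440, 375) [ 0.0119  0.0281 -0.0431] world z 0.193
(500, 420) [ 0.0128  0.0354 -0.0593] world z 0.209
(460, 300) [ 0.0142  0.0446 -0.006 ] world z 0.156
(478, 262) [ 0.0278  0.0481 -0.008 ] world z 0.158
-0.07 18773 -0.058 0.056 -0.001 0.019
-0.06 11250 -0.051 0.05 -0.009 0.019
-0.05 12543 -0.044 0.042 -0.01 0.015
-0.04 4664 -0.035 0.034 -0.012 0.015
-0.03 1182 -0.017 0.017 -0.011 0.013
-0.02 787 -0.014 0.013 0.006 0.012
-0.01 1300 -0.015 0.058 -0.043 0.033
0.0 511 -0.013 0.054 -0.038 0.032
blue 4813 ang 11.8 ends [0.476 0.177] [0.461 0.248] zmed 0.157
red 8 ang 0.7 ends [0.458 0.237] [0.458 0.242] zmed 0.148
dark 13256 ang -89.5 ends [0.389 0.213] [0.532 0.214] zmed 0.157
```

>>> carry_out(
  motion=[
    [0,0,0.004,0,0,0,0],
    [0,0,0.009,0,0,0,0],
    [0,0,0.014,0,0,0,0],
    [0,0,0.019,0,0,0,0],
    [0,0,0.023,0,0,0,0],
    [0,0,0.025,0,0,0,0],
    [0,0,0.025,0,0,0,0],
    [0,0,0.025,0,0,0,0],
  ],
)

```text
time_s: 5.65
ee_pos: [0.4461, 0.2098, 0.1492]
tcp_rot: [[-0.239, 0.971, -0.0], [0.971, 0.239, -0.0], [-0.0, -0.0, -1.0]]
wrist_force: [0.1, -0.7, 0.4]
width: -0.0003
grasp_force: 0.0
```

```bash
python3 - <<'E'
from h import *
p,y=pad(1,0,.0145); target([*p,.149],y)
for q in(.1,.2,.3):
    p,y=pad(1,q,.0145); target([*p,.149],y)
E
```

```text
t 5.65 shift [-0.0004  0.0055  0.0002] turn [-0.0005  0.0001 -0.0036]
t 5.65 shift [0.0011 0.0135 0.0002] turn [-0.0005  0.0002  0.0964]
t 5.65 shift [0.0019 0.0217 0.0001] turn [-0.0005  0.0002  0.1964]
t 5.65 shift [0.0018 0.03   0.0001] turn [-4.000e-04  2.000e-04  2.964e-01]
```

>>> carry_out(
  motion=[
    [0,0,0.002,0,0,0,0],
    [0,0,0.004,0,0,0,0],
    [0,0,0.006,0,0,0,0.01],
    [0,0.0005,0.009,0,0,0,0.045],
    [0,0.001,0.012,0,0,0,0.08],
    [0,0.001,0.0145,0,0,0,0.11],
    [0,0.0015,0.0165,0,0,0,0.135],
    [0,0.0015,0.0175,0,0,0,0.15],
  ],
)

```text
time_s: 6.45
ee_pos: [0.4621, 0.2156, 0.1492]
tcp_rot: [[-0.089, 0.996, -0.002], [0.996, 0.089, 0.0], [0.0, -0.002, -1.0]]
wrist_force: [-5.4, 2.1, 3.0]
width: 0.0001
grasp_force: 2.6
```

```bash
python3 - <<'E'
from h import *
for q in(.2,.25,.3):
    p,y=pad(1,q,.0145); target([*p,.149],y)
s=r.state(); print(s['wrist_force']); im,d=r.read_camera('wrist'); cv2.imwrite('pics/w3.png',im[:,:,::-1]); report(im,unproj('wrist',d,s),d)
E
```

```text
t 6.45 shift [0.0008 0.0047 0.0002] turn [-0.0019 -0.0002  0.0449]
t 6.45 shift [0.0015 0.0087 0.0002] turn [-0.0019 -0.0001  0.0949]
t 6.45 shift [0.002  0.0128 0.0002] turn [-1.900e-03 -1.000e-04  1.449e-01]
[-5.35908672  2.06321611  2.97176067]
blue 3280 ang 2.8 ends [0.478 0.211] [0.476 0.25 ] zmed 0.157
dark 32398 ang -9.3 ends [0.511 0.173] [0.53  0.285] zmed 0.163
```

View pics/w3.png

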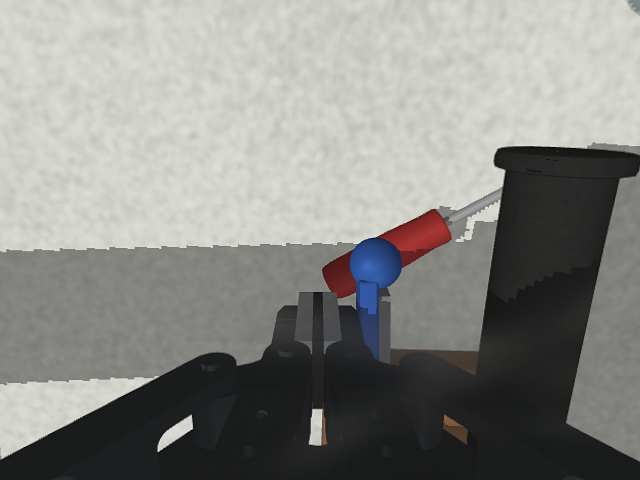

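The finger now presses the blade (column 360) at about 5.4 N. The lever has moved roughly 0.17 rad and is still clear of the grip (column 480). Next I'll press on to the stop in small steps.

>>> carry_out(
  motion=[
    [0,0.0003,0.0015,0,0,0,0.018],
    [0,0.0006,0.003,0,0,0,0.035],
    [0,0.0009,0.0045,0,0,0,0.053],
    [0,0.0012,0.006,0,0,0,0.07],
    [0,0.0015,0.0075,0,0,0,0.09],
    [0,0.0017,0.009,0,0,0,0.105],
    [0,0.0018,0.0095,0,0,0,0.12],
    [0,0.0018,0.0095,0,0,0,0.12],
  ],
)

```text
time_s: 7.3
ee_pos: [0.4708, 0.2185, 0.1492]
tcp_rot: [[0.03, 1.0, -0.003], [1.0, -0.03, 0.0], [0.0, -0.003, -1.0]]
wrist_force: [-7.9, 2.8, 3.8]
width: 0.0004
grasp_force: 3.5
```

```bash
python3 - <<'E'
from h import *
p,y=pad(1,.3,.0145); target([*p,.149],y)
s=r.state(); print(s['wrist_force']); im,d=r.read_camera('wrist'); report(im,unproj('wrist',d,s),d)
E
```

```text
t 7.3 shift [0.0004 0.0039 0.0002] turn [-0.0032 -0.0002  0.0254]
[-7.92607173  2.83546682  3.7552871 ]
blue 3287 ang -5.2 ends [0.485 0.212] [0.489 0.251] zmed 0.157
dark 31749 ang -5.6 ends [0.518 0.172] [0.529 0.285] zmed 0.163
```

>>> carry_out(
  motion=[
    [0,0.0001,0.0005,0,0,0,0.004],
    [0,0.0002,0.001,0,0,0,0.008],
    [0,0.0003,0.0015,0,0,0,0.012],
    [0,0.0003,0.002,0,0,0,0.016],
    [0,0.0004,0.0025,0,0,0,0.02],
    [0,0.0004,0.003,0,0,0,0.025],
    [0,0.0004,0.003,0,0,0,0.025],
    [0,0.0004,0.003,0,0,0,0.025],
  ],
)

```text
time_s: 8.15
ee_pos: [0.4735, 0.219, 0.1492]
tcp_rot: [[0.055, 0.998, -0.004], [0.998, -0.055, 0.001], [0.001, -0.004, -1.0]]
wrist_force: [-7.5, 3.7, 4.2]
width: -0.0001
grasp_force: 3.8
```

>>> carry_out(
  motion=[
    [0,0,0.0005,0,0,0,0],
    [0,0,0.001,0,0,0,0],
    [0,0,0.0015,0,0,0,0],
    [0,0,0.002,0,0,0,0],
    [0,0,0.002,0,0,0,0],
    [0,0,0.002,0,0,0,0],
    [0,0,0.002,0,0,0,0],
    [0,0,0.002,0,0,0,0],
  ],
)

```text
time_s: 8.95
ee_pos: [0.4754, 0.219, 0.1492]
tcp_rot: [[0.055, 0.998, -0.004], [0.998, -0.055, 0.001], [0.001, -0.004, -1.0]]
wrist_force: [-7.8, 4.3, 2.7]
width: -0.0002
grasp_force: 4.1
```

```bash
python3 - <<'E'
from h import *
p,y=pad(1,.3,.0145); target([*p,.149],y)
for i in range(4):
  s=r.state(); im,d=r.read_camera('wrist'); print(s['ee_pos'],s['wrist_force'])
report(im,unproj('wrist',d,s),d)
im,d=r.read_camera('scene'); report(im,unproj('scene',d),d)
E
```

```text
t 8.95 shift [-0.0004 -0.0007  0.0002] turn [-0.0039 -0.0009  0.0004]
[0.47540435 0.21903604 0.14918919] [-7.83825389  4.25033249  2.72413999]
[0.47536112 0.21904411 0.14918058] [-8.7271019   2.87627341  3.76542913]
[0.47538432 0.21907094 0.1492168 ] [-7.8153251   3.22323707  4.12801995]
[0.47537594 0.21903151 0.14920029] [-8.91055103  3.13025634  4.28327658]
blue 3273 ang -7.3 ends [0.49  0.213] [0.494 0.251] zmed 0.157
dark 30393 ang -4.5 ends [0.518 0.173] [0.527 0.285] zmed 0.163
blue 97 ang -3.8 ends [0.491 0.13 ] [0.499 0.245] zmed 0.157
red 139 ang -5.4 ends [ 0.491 -0.121] [ 0.501 -0.017] zmed 0.157
dark 2766 ang 3.5 ends [ 0.562 -0.149] [0.536 0.281] zmed 0.162
```

>>> carry_out(
  motion=[
    [0,0,0.0005,0,0,0,0],
    [0,0,0.001,0,0,0,0],
    [0,0,0.0015,0,0,0,0],
    [0,0,0.0015,0,0,0,0],
    [0,0,0.0015,0,0,0,0],
    [0,0,0.0015,0,0,0,0],
    [0,0,0.0015,0,0,0,0],
    [0,0,0.0015,0,0,0,0],
  ],
)

```text
time_s: 10.0
ee_pos: [0.4767, 0.2191, 0.1492]
tcp_rot: [[0.055, 0.998, -0.004], [0.998, -0.055, 0.001], [0.001, -0.004, -1.0]]
wrist_force: [-8.6, 4.5, 4.2]
width: -0.0
grasp_force: 4.5
```

```bash
python3 - <<'E'
from h import *
for i in range(3):
  s=r.state(); im,d=r.read_camera('wrist'); print(s['ee_pos'],s['wrist_force'])
E
```

```text
[0.47667704 0.21905907 0.14918509] [-8.60080362  4.51718041  4.21393418]
[0.4766922  0.21903548 0.14918699] [-8.3430891   4.25739748  4.2322414 ]
[0.47667887 0.21906249 0.14919747] [-8.63070869  4.94826776  4.58947766]
```

>>> carry_out(
  motion=[
    [0,0,0.0005,0,0,0,0],
    [0,0,0.001,0,0,0,0],
    [0,0,0.0015,0,0,0,0],
    [0,0,0.0015,0,0,0,0],
    [0,0,0.0015,0,0,0,0],
    [0,0,0.0015,0,0,0,0],
    [0,0,0.0015,0,0,0,0],
    [0,0,0.0015,0,0,0,0],
  ],
)

```text
time_s: 10.95
ee_pos: [0.4769, 0.2191, 0.1492]
tcp_rot: [[0.055, 0.998, -0.007], [0.998, -0.055, 0.001], [0.001, -0.007, -1.0]]
wrist_force: [-12.4, 5.6, 7.2]
width: -0.0002
grasp_force: 6.2
```

```bash
python3 - <<'E'
from h import *
for i in range(3):
  s=r.state(); im,d=r.read_camera('wrist'); print(s['ee_pos'],s['wrist_force'])
cv2.imwrite('pics/w4.png',im[:,:,::-1]); report(im,unproj('wrist',d,s),d)
E
```

```text
[0.47688987 0.21905567 0.14917219] [-12.44795172   5.63945869   7.21374073]
[0.47686702 0.21905964 0.14918035] [-12.38281888   4.62554988   5.84246077]
[0.47689219 0.21906761 0.14917713] [-12.52925694   4.3680082    7.07767473]
blue 3278 ang -9.6 ends [0.491 0.213] [0.497 0.251] zmed 0.157
dark 30281 ang -0.4 ends [0.522 0.173] [0.522 0.284] zmed 0.163
```

View pics/w4.png

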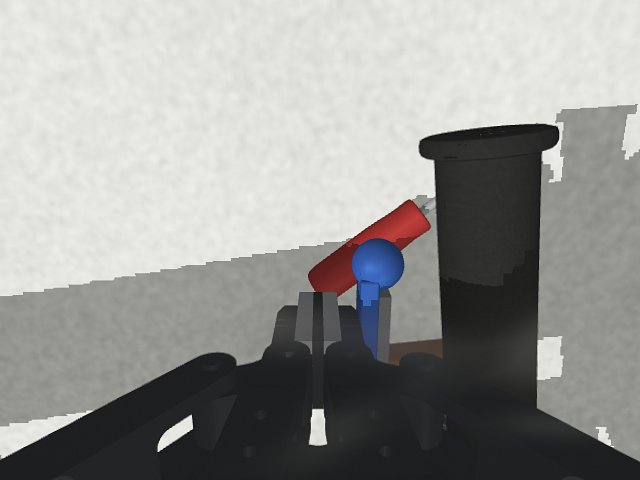

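The arm is stuck at x 0.4769 and the force rose from 8.6 to 12.4 N, so the blue lever is on its stop. It is still clear of the grip (column 440). I'll hold briefly, then release.

>>> carry_out(
  motion=[
    [0,0,0,0,0,0,0],
    [0,0,0,0,0,0,0],
    [0,0,0,0,0,0,0],
    [0,0,0,0,0,0,0],
    [0,0,0,0,0,0,0],
    [0,0,-0.008,0,0,0,0],
    [0,0,-0.022,0,0,0,-0.08],
    [0,0,-0.04,0,0,0,-0.2],
  ],
)

```text
time_s: 11.9
ee_pos: [0.4406, 0.22, 0.1491]
tcp_rot: [[-0.149, 0.989, 0.002], [0.989, 0.149, -0.001], [-0.001, 0.001, -1.0]]
wrist_force: [-0.1, 0.1, -0.0]
width: -0.0003
grasp_force: 0.0
```

>>> carry_out(
  motion=[
    [0,0,-0.015,0,0,0,0],
    [0,0,-0.03,0,0,0,0],
    [0,0,-0.035,-0.01,0,0,0],
    [0,0,-0.035,-0.03,0,0,0],
    [0,0,-0.035,-0.05,0,0,0],
    [0,0,-0.035,-0.07,0,0,0],
    [0,0,-0.035,-0.08,0,0,0],
    [0,0,-0.035,-0.08,0,0,0],
  ],
)

```text
time_s: 12.7
ee_pos: [0.4069, 0.2157, 0.2311]
tcp_rot: [[-0.145, 0.989, 0.004], [0.989, 0.145, 0.002], [0.001, 0.004, -1.0]]
wrist_force: [-1.6, -0.2, -0.3]
width: 0.0001
grasp_force: 0.0
```

```bash
python3 - <<'E'
from h import *
for c in('top','scene'):
    im,d=r.read_camera(c); print(c);report(im,unproj(c,d),d)
p,y=pad(-1,0,.05); target([*p,.229],y)
E
```

```text
top
blue 106 ang 12.5 ends [0.49  0.133] [0.466 0.236] zmed 0.159
red 133 ang -6.3 ends [ 0.488 -0.12 ] [0.523 0.201] zmed 0.158
dark 2102 ang 3.2 ends [ 0.552 -0.148] [0.529 0.279] zmed 0.166
scene
blue 76 ang 11.9 ends [0.492 0.128] [0.468 0.24 ] zmed 0.157
red 134 ang -4.7 ends [ 0.491 -0.121] [ 0.5   -0.017] zmed 0.157
dark 2738 ang 5.2 ends [ 0.57  -0.149] [0.531 0.282] zmed 0.161
t 12.8 shift [-0.3013 -0.0139  0.    ] turn [-1.000e-04  3.000e-04  2.612e-01]
```

Blue is back at its rest angle. Now I'll move to the red side.

>>> carry_out(
  motion=[
    [0,-0.02,-0.001,0,0,0,0.015],
    [0,-0.055,-0.003,0,0,0,0.045],
    [0,-0.095,-0.004,0,0,0,0.08],
    [0,-0.135,-0.006,0,0,0,0.115],
    [0,-0.175,-0.008,0,0,0,0.15],
    [0,-0.215,-0.01,0,0,0,0.185],
    [0,-0.255,-0.012,0,0,0,0.22],
    [0,-0.285,-0.013,0,0,0,0.25],
  ],
)

```text
time_s: 13.6
ee_pos: [0.4335, -0.0707, 0.2282]
tcp_rot: [[0.106, 0.994, -0.002], [0.994, -0.106, -0.0], [-0.0, -0.002, -1.0]]
wrist_force: [0.5, 0.5, -0.5]
width: -0.0002
grasp_force: 0.0
```

>>> carry_out(
  motion=[
    [0,-0.01,0,0,0,0,0.007],
    [0,-0.0165,0,0,0,0,0.011],
    [0,-0.0165,0,0,0,0,0.011],
    [0,-0.0165,0,0,0,0,0.011],
    [0,-0.0165,0,0,0,0,0.011],
    [0,-0.0165,0,0,0,0,0.011],
    [0,-0.0165,0,0,0,0,0.011],
    [0,-0.0165,0,0,0,0,0.011],
  ],
)

```text
time_s: 14.4
ee_pos: [0.4325, -0.0847, 0.2294]
tcp_rot: [[0.114, 0.993, 0.0], [0.993, -0.114, -0.0], [-0.0, 0.0, -1.0]]
wrist_force: [0.9, -0.2, 0.1]
width: -0.0002
grasp_force: 0.0
```

```bash
python3 - <<'E'
from h import *
p,y=pad(-1,0,.05); target([*p,.149],y)
s=r.state(); im,d=r.read_camera('wrist'); cv2.imwrite('pics/w5.png',im[:,:,::-1]); report(im,unproj('wrist',d,s),d)
E
```

```text
t 14.4 shift [0.     0.0031 0.0804] turn [0.0002 0.0001 0.001 ]
red 4441 ang -5.5 ends [ 0.485 -0.119] [ 0.496 -0.001] zmed 0.157
dark 23383 ang 13.2 ends [ 0.559 -0.147] [0.521 0.019] zmed 0.164
```

View pics/w5.png

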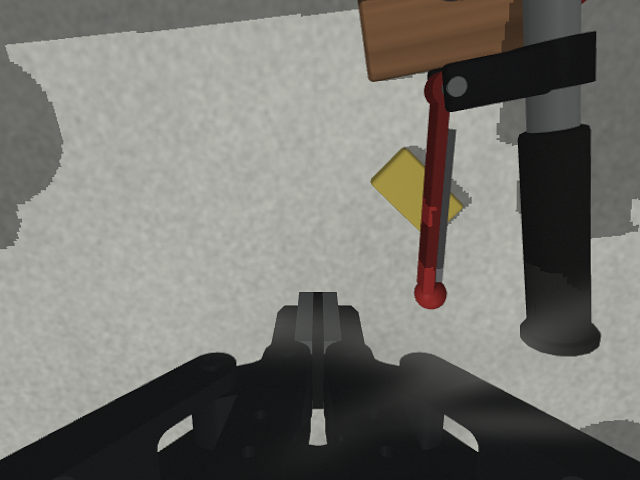

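The red lever (blade at columns 425–440, ball at (430,294)) is at rest, parallel to the fingers and to their right. Descending.

>>> carry_out(
  motion=[
    [0,0,0,0.01,0,0,0],
    [0,0,0,0.025,0,0,0],
    [0,0,0,0.045,0,0,0],
    [0,0,0,0.062,0,0,0],
    [0,0,0,0.075,0,0,0],
    [0,0,0,0.08,0,0,0],
    [0,0,0,0.08,0,0,0],
    [0,0,0,0.08,0,0,0],
  ],
)

```text
time_s: 15.25
ee_pos: [0.4328, -0.0852, 0.1496]
tcp_rot: [[0.115, 0.993, 0.001], [0.993, -0.115, -0.0], [-0.0, 0.001, -1.0]]
wrist_force: [0.3, -0.8, 0.9]
width: 0.0001
grasp_force: 0.0
```

```bash
python3 - <<'E'
from h import *
for q in(0,.15,.3):
    p,y=pad(-1,q,.0125); target([*p,.149],y)
s=r.state(); im,d=r.read_camera('wrist'); report(im,unproj('wrist',d,s),d)
E
```

```text
t 15.25 shift [0.0004 0.0403 0.0006] turn [0.0007 0.0002 0.0004]
t 15.25 shift [-0.0013  0.0524  0.0006] turn [ 0.0007  0.0002 -0.1496]
t 15.25 shift [-0.0012  0.0647  0.0006] turn [ 0.0007  0.0003 -0.2996]
red 11127 ang -5.3 ends [ 0.485 -0.112] [ 0.495 -0.   ] zmed 0.157
dark 16786 ang 15.6 ends [ 0.545 -0.146] [0.504 0.002] zmed 0.166
```

Approach to just before contact, then press halfway.

>>> carry_out(
  motion=[
    [0,0,0.005,0,0,0,0],
    [0,0,0.012,0,0,0,0],
    [0,0,0.019,0,0,0,0],
    [0,0,0.026,0,0,0,0],
    [0,0,0.031,0,0,0,0],
    [0,0,0.034,0,0,0,0],
    [0,0,0.036,0,0,0,0],
    [0,0,0.036,0,0,0,0],
  ],
)

```text
time_s: 16.1
ee_pos: [0.4684, -0.0892, 0.1492]
tcp_rot: [[0.115, 0.993, -0.0], [0.993, -0.115, -0.0], [-0.0, -0.0, -1.0]]
wrist_force: [0.2, 0.3, -0.2]
width: 0.0002
grasp_force: 0.0
```

>>> carry_out(
  motion=[
    [0,0,0.0015,0,0,0,0],
    [0,0,0.003,0,0,0,0],
    [0,0,0.0045,0,0,0,-0.005],
    [0,-0.0005,0.007,0,0,0,-0.035],
    [0,-0.001,0.0095,0,0,0,-0.065],
    [0,-0.0012,0.012,0,0,0,-0.095],
    [0,-0.0015,0.0145,0,0,0,-0.125],
    [0,-0.0017,0.0165,0,0,0,-0.15],
  ],
)

```text
time_s: 16.9
ee_pos: [0.4834, -0.0929, 0.1492]
tcp_rot: [[-0.037, 0.999, -0.003], [0.999, 0.037, -0.0], [-0.0, -0.003, -1.0]]
wrist_force: [-5.4, 0.0, 3.8]
width: -0.0001
grasp_force: 2.7
```

```bash
python3 - <<'E'
from h import *
for q in(.2,.3):
    p,y=pad(-1,q,.0125); target([*p,.149],y)
s=r.state(); im,d=r.read_camera('wrist'); report(im,unproj('wrist',d,s),d)
E
```

```text
t 16.9 shift [-0.0005  0.0054  0.0002] turn [-0.0027  0.     -0.0477]
t 16.9 shift [-0.0014  0.0135  0.0002] turn [-2.700e-03 -1.000e-04 -1.477e-01]
red 6318 ang 2.8 ends [ 0.5   -0.098] [ 0.495 -0.003] zmed 0.158
dark 47702 ang 18.0 ends [ 0.568 -0.135] [0.521 0.008] zmed 0.165
```

>>> carry_out(
  motion=[
    [0,-0.0002,0.0015,0,0,0,-0.02],
    [0,-0.0004,0.003,0,0,0,-0.04],
    [0,-0.0006,0.0045,0,0,0,-0.06],
    [0,-0.0008,0.006,0,0,0,-0.08],
    [0,-0.001,0.0075,0,0,0,-0.1],
    [0,-0.0012,0.009,0,0,0,-0.12],
    [0,-0.0013,0.0105,0,0,0,-0.135],
    [0,-0.0014,0.011,0,0,0,-0.147],
  ],
)

```text
time_s: 17.75
ee_pos: [0.4939, -0.0946, 0.1492]
tcp_rot: [[-0.182, 0.983, -0.004], [0.983, 0.182, -0.002], [-0.001, -0.004, -1.0]]
wrist_force: [-7.0, -4.3, 3.8]
width: -0.0001
grasp_force: 3.8
```

>>> carry_out(
  motion=[
    [0,0,0.0005,0,0,0,0],
    [0,0,0.001,0,0,0,0],
    [0,0,0.001,0,0,0,0],
    [0,0,0.001,0,0,0,0],
    [0,0,0.001,0,0,0,0],
    [0,0,0.001,0,0,0,0],
    [0,0,0.001,0,0,0,0],
    [0,0,0.001,0,0,0,0],
  ],
)

```text
time_s: 18.55
ee_pos: [0.4948, -0.0945, 0.1492]
tcp_rot: [[-0.182, 0.983, -0.004], [0.983, 0.182, -0.002], [-0.001, -0.004, -1.0]]
wrist_force: [-6.5, -4.1, 3.9]
width: -0.0002
grasp_force: 3.8
```

```bash
python3 - <<'E'
from h import *
p,y=pad(-1,.3,.0125); target([*p,.149],y)
s=r.state(); im,d=r.read_camera('wrist'); report(im,unproj('wrist',d,s),d)
E
```

```text
t 18.55 shift [0.0003 0.0022 0.0002] turn [-0.0039  0.0011 -0.0019]
red 6339 ang 10.8 ends [ 0.511 -0.096] [ 0.493 -0.001] zmed 0.158
dark 42034 ang 15.3 ends [ 0.56  -0.118] [0.525 0.007] zmed 0.165
```

Still about 2 mm short of the stop by the force; small steps on.

>>> carry_out(
  motion=[
    [0,0,0.0005,0,0,0,0],
    [0,0,0.001,0,0,0,0],
    [0,0,0.0015,0,0,0,0],
    [0,0,0.002,0,0,0,0],
    [0,0,0.002,0,0,0,0],
    [0,0,0.002,0,0,0,0],
    [0,0,0.002,0,0,0,0],
    [0,0,0.002,0,0,0,0],
  ],
)

```text
time_s: 19.4
ee_pos: [0.4966, -0.0943, 0.1492]
tcp_rot: [[-0.182, 0.983, -0.004], [0.983, 0.182, -0.002], [-0.001, -0.004, -1.0]]
wrist_force: [-7.4, -4.7, 4.2]
width: 0.0002
grasp_force: 4.1
```

>>> carry_out(
  motion=[
    [0,0,0.0005,0,0,0,0],
    [0,0,0.001,0,0,0,0],
    [0,0,0.001,0,0,0,0],
    [0,0,0.001,0,0,0,0],
    [0,0,0.001,0,0,0,0],
    [0,0,0.001,0,0,0,0],
    [0,0,0.001,0,0,0,0],
    [0,0,0.001,0,0,0,0],
  ],
)

```text
time_s: 20.2
ee_pos: [0.4975, -0.0942, 0.1492]
tcp_rot: [[-0.182, 0.983, -0.004], [0.983, 0.182, -0.002], [-0.001, -0.005, -1.0]]
wrist_force: [-7.9, -4.9, 3.9]
width: -0.0001
grasp_force: 4.3
```

>>> carry_out(
  motion=[
    [0,0,0.0005,0,0,0,0],
    [0,0,0.001,0,0,0,0],
    [0,0,0.0015,0,0,0,0],
    [0,0,0.0015,0,0,0,0],
    [0,0,0.0015,0,0,0,0],
    [0,0,0.0015,0,0,0,0],
    [0,0,0.0015,0,0,0,0],
    [0,0,0.0015,0,0,0,0],
  ],
)

```text
time_s: 21.0
ee_pos: [0.4977, -0.0942, 0.1492]
tcp_rot: [[-0.182, 0.983, -0.007], [0.983, 0.182, -0.003], [-0.001, -0.007, -1.0]]
wrist_force: [-11.3, -5.7, 7.4]
width: -0.0001
grasp_force: 6.1
```

The red lever is on its stop too: the arm moved only 0.2 mm for a 1.5 mm command, and the normal force rose to about 12 N. I'll hold and check.

>>> carry_out(
  motion=[
    [0,0,0,0,0,0,0],
    [0,0,0,0,0,0,0],
    [0,0,0,0,0,0,0],
    [0,0,0,0,0,0,0],
    [0,0,0,0,0,0,0],
    [0,0,0,0,0,0,0],
    [0,0,0,0,0,0,0],
    [0,0,0,0,0,0,0],
  ],
)

```text
time_s: 21.8
ee_pos: [0.4977, -0.0942, 0.1492]
tcp_rot: [[-0.182, 0.983, -0.007], [0.983, 0.182, -0.003], [-0.001, -0.007, -1.0]]
wrist_force: [-10.6, -5.8, 6.5]
width: 0.0003
grasp_force: 6.1
```

```bash
python3 - <<'E'
from h import *
im,d=r.read_camera('scene'); report(im,unproj('scene',d),d)
s=r.state(); print(s['ee_pos'],s['wrist_force'])
im,d=r.read_camera('wrist'); cv2.imwrite('pics/w6.png',im[:,:,::-1])
E
```

```text
blue 91 ang 13.3 ends [0.493 0.129] [0.467 0.241] zmed 0.157
red 134 ang 12.1 ends [ 0.524 -0.121] [ 0.502 -0.019] zmed 0.158
dark 2723 ang 4.9 ends [ 0.567 -0.149] [0.53 0.28] zmed 0.162
[ 0.49770995 -0.09418445  0.14918986] [-11.65058905  -6.04082736   6.0923355 ]
```

View pics/w6.png

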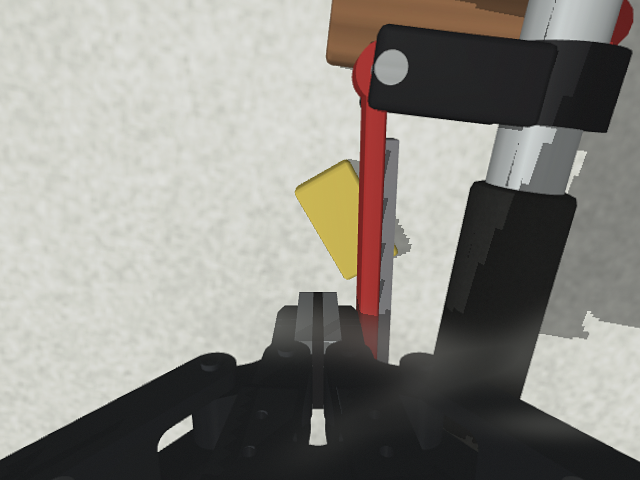

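The finger back holds the red blade (column 358) at its stop, with a clear gap to the grip (column 440). The blue lever is at rest. Handing in.

```bash
python3 -c "
from cell import r
print(r.finish_job())"
```

```text
the job is handed in; nothing more can be done
None
```

I pressed the blue lever to its stop, held it there for about a second and let it spring back to rest; the red lever is now held against its stop at about 12 N, with a visible gap to the grip, and the job is handed in.

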